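# Load a soapstone box into the stock track through its sprung flaps

## Robot

A 6-joint arm with a two-finger parallel gripper is mounted at the origin on the work surface. World frame = base frame: x ahead of the robot, y to its left, z up, the work surface at z = 0. Lengths are in m, angles in degrees, forces in N, time in s.
With the tool pointing down it reaches from about 0.375 to 0.9 m from the base axis. Payload 3.1 kg.
Tool frame: the origin (TCP) lies at the very end of the fingers, on their centre line; the grasp point (between the pads) lies 19 mm behind it; z points along the fingers, y is the line along which they close (so a half turn about z gives the same grasp; the last joint's range is limited). The gripper opens to 87 mm and grips with 3 to 60 N. Pads are 19 mm wide; open, the fingers measure 117 mm over their backs; the gripper's body (75 mm by 190 mm) begins 51 mm behind the grasp point.
Start: joints at [-86.03, 30.224, 82.088, -0, 67.689, -10.227], TCP at [0.153, -0.606, 0.223] pointing down, gripper open.
Joint ranges: [-176.69, 176.69], [-43.24, 126.21], [12.49, 139.97], [-82, 262], [0, 151.66], [-163.58, 163.58]. Speed limits (degrees/s): [159.86, 159.86, 180, 180, 180, 180].

## Interface

Orientations are given as a 3x3 rotation matrix whose columns are the frame's x, y, z axes.
In Python, from rig import bot, imaging gives the robot as it stands.
- The arm moves only by the tool drive_tool, never from a script. Its argument "deltas" is text: rows parted by semicolons, each of 5 numbers parted by spaces: the finger opening in mm, from 0 to 87, then the shift along the world's x, y, z in mm, then the turn about the world's z in rad. In form: jaw dx dy dz twist; .... A call has 1 to 12 rows; each row is the pose to reach, as a shift and turn from the pose commanded when the call began; what a row does not reach only later rows make up. A row lasts 1/10 s, in which the tool goes at most 50 mm and 8.59 degrees, less where a joint would pass 70% of its speed; a pose out of reach is approached as far as the arm can. A call with a gripper value outside its range is refused whole. The fingers move at their own pace and stop on an object; the grip force is fixed at half the most. Time passes only in rows, so rows that repeat a pose let the fingers close. It gives the time, the measured TCP pose, the force, the opening and the grip force at its end, in the units of the state.
- bot.read_state(): the state, without advancing time (a new reading comes with each control period).
- imaging.capture(name): name is "side" or "top"; returns the picture (480x640x3 uint8, red, green, blue); there is no depth.
- imaging.camera_model(name): a dict with "fx", "fy", "cx", "cy" (pixels), "T" (4x4, takes a point from camera to world coordinates). Camera axes: x right, y down, z forward; pixel columns grow to the right and rows downward; lengths in m; the calibration is good to about 2 mm. A picture is of the moment at which its call begins. camera_model takes no time and is no camera call.
- bot.hand_in(): hands the job in; it is judged then, once.
The state is a dict: "time_s": time; "joint_positions": joint angles; "qvel": joint speeds; "tau": joint torques, N m; "position": TCP position; "tcp_rot": TCP orientation; "force": force on the tool from outside, world axes, zero at the start; "moment": the same for the moment, N m; "opening": opening from 0.0 (shut) to 1.0 (fully open); "grasp_force": force on a finger pad.
Only numpy, scipy, OpenCV 4.12 (cv2) and the standard library are available. Lean on these libraries where they do the work, as an engineer would, in place of code of your own. Each camera call takes 0.05 s, during which the arm holds its last target. There are 200 camera calls.

## Task

Take the long flat soapstone box from the counter, lay it on the open loading end of the aluminium stock track and slide it in through the sprung twin-flap gate until you feel it butt against the boxes already in the track; press it home lightly for a moment, never hard, for the stone chips. Then draw back so that the flaps swing fully shut behind it, and leave the other goods on the counter where they are.

Things in the scene. Friction and masses are not known exactly. Their poses are not given: they have to be found in the camera images.
- box_centre (a point): Centre of the loose stone box to load: plain beige-grey soapstone, closed, 120 mm long (x axis) x 62 wide (y) x 36 high (z), 0.3 to 0.5 kg. This point is half-way up, 18 mm above its underside. Lies flat on the counter among other goods; both ends are alike. Grip it across its width. Sliding it along takes 2 to 5 N, now and then up to 9 N when it snags.
- track: Aluminium stock track, screwed to the counter. Origin: on the counter (z = 0), mid-width under the gate line; x axis = loading direction, into the track; z up. Floor 104 mm wide, its top 12 mm above the counter, from x = -140 to +445 mm. From x = -47 to -7 mm entry guides 26 mm high flare inwards from 98 to 74 mm apart. Gate at x = 0; cheeks from x = -6 to 44 mm are 96 mm apart, 46 mm high.
- apron (a point): Point on the floor of the track's open loading end (the apron, x = -140 to -48 mm, no sides), 94 mm before the gate. A box laid with its centre 80 mm before the gate has its nose between the entry guides and its tail at the apron's edge, clear of the flaps.
- rail_mouth (a point): Point on the track floor, mid-width, 52 mm past the gate, where the side rails begin: 70 mm apart inside, each with an inward lip, underside 42 mm and top 46 mm above the floor, bent up to 50 mm at the mouth. The slot between the lips, 54 mm wide, is open above: fingers can follow the box along it. The box cannot be put in from above, only lengthwise through the gate.
- flap_l (a joint): Left (+y) flap: grey plastic leaf with dark edge, 40 mm wide, 4 to 38 mm above the floor, on an upright pin at y = +44 mm, reaching to mid-track. 0 = shut; grows to 1.57 rad as it swings inwards (+x), never outwards. Light spring: the pair resist the push by about 1 to 4 N in all. It shuts once the box's tail is 42 mm or more past the gate and nothing is in its way.
- flap_r (a joint): Right (-y) flap, mirror image of the left one: 0 = shut, up to 1.57 = swung fully inwards.
- row: Dark steel hood with the end stop at the track's far end (track x = 425 mm), and the stone boxes packed against that stop, which do not yield. Origin: a fixed point of the track floor, mid-width, track x = 200 mm. The near face of these boxes is NOT given by this pose: hand-cut lengths differ, so it stands anywhere from 164 to 236 mm past the gate. The stone chips if pressed with over 20 N.
- square_box: Bystander: square soapstone box, 70 x 70 x 40 mm. Origin at its underside.
- hippo: Bystander: carved dark wooden hippo, about 105 x 44 mm, 55 mm high. Origin at its underside.
- giraffe: Bystander: carved giraffe on a foot 50 x 34 mm, 180 mm high. Origin at its underside.
- lidded_jar: Bystander: round dark lidded wooden jar, 80 mm across, 88 mm high. Origin at its underside.
- bowl: Bystander: dark wooden bowl, 116 mm across, 42 mm high. Origin at its underside.
- egg: Bystander: ostrich-shell ball, 68 mm across, fixed on a round wooden foot, 80 mm high. Origin at its underside.
- mortar: Bystander: small wooden mortar, 72 mm across, with its pestle sticking out, 115 mm high. Origin at its underside.

How it is judged:
By the outcome, as a careful person would: the job done as asked, in the order asked, and still so for the second after the job is handed in, with the robot touching nothing.
It also fails if it takes over 72 s, if anything falls off the work surface, if the arm or the gripper's body presses on something with over 40 N, if the wrist force passes 120 N, or if a joint passes its speed limit or range.

## Working session

There is one attempt and no reset: what is moved stays moved. The work goes in short steps, Python scripts to look and compute and a tool call to move; the robot and the scene stay as the last step left them, time stands still between calls to the robot, and variables do not carry over. Pictures are saved under pics/ and viewed, at most 10 in all, crops included, and the job is handed in when it is done.

Besides the shell and the picture viewer there is one more tool, called after "Emit:" as name(argument=value, ...) on one line, values as JSON. drive_tool: Moves the arm, as the interface text tells. Its arguments: {"type":"object","properties":{"deltas":{"type":"string"}},"required":["deltas"]}

```bash
mkdir -p pics
python3 - <<'E'
from rig import bot, imaging
import cv2, numpy as np
np.set_printoptions(precision=4,suppress=True)
for n in("side","top"):
    im=imaging.capture(n); cv2.imwrite(f"pics/{n}0.png",im[:,:,::-1]); m=imaging.camera_model(n)
    print(n,m["fx"],m["fy"],m["cx"],m["cy"]); print(np.array(m["T"]))
s=bot.read_state(); print(s["time_s"],s["position"],s["tcp_rot"],s["opening"])
E
```

```text
side 466.37308373737943 466.37308373737943 327.4642476900416 242.47559714990305
[[-0.8325 -0.2888  0.4728  0.1029]
 [-0.554   0.4482 -0.7016  0.7225]
 [-0.0093 -0.846  -0.5331  0.6021]
 [ 0.      0.      0.      1.    ]]
top 433.8789747396844 433.8789747396844 318.75356869234184 239.9227017771369
[[ 0.0284 -0.997   0.0714  0.4998]
 [-0.9995 -0.0276  0.0124  0.0098]
 [-0.0104 -0.0717 -0.9974  0.9704]
 [ 0.      0.      0.      1.    ]]
0.1 [ 0.1533 -0.6052  0.2217] [[ 0.9695  0.2452 -0.0001]
 [ 0.2452 -0.9695  0.002 ]
 [ 0.0003 -0.002  -1.    ]] 0.999240531572146
```

View pics/side0.png

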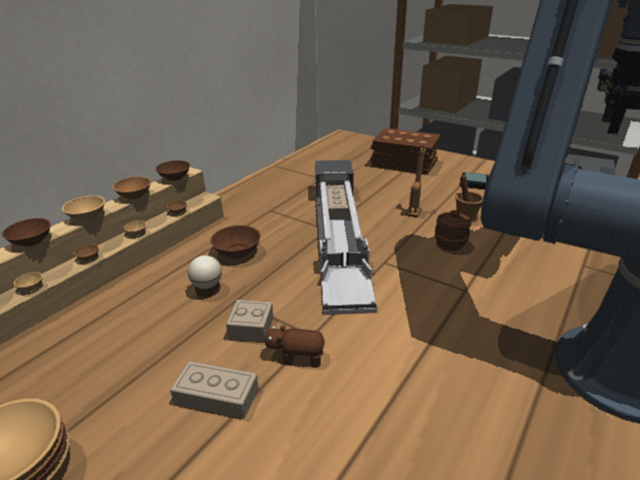

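View pics/top0.png

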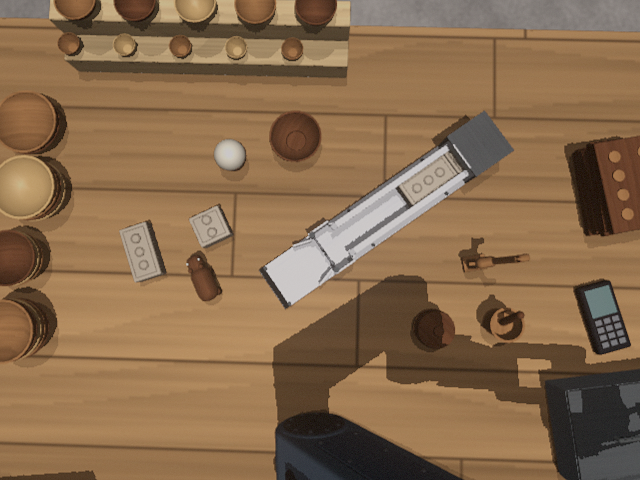

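```bash
python3 - <<'E'
import cv2, numpy as np
t=cv2.imread("pics/top0.png"); s=cv2.imread("pics/side0.png")
def crop(im,x,y,w,h,k):
    c=cv2.resize(im[y:y+h,x:x+w],None,fx=k,fy=k,interpolation=cv2.INTER_CUBIC)
    for i in range(0,w,10):
        cv2.line(c,(i*k,0),(i*k,12 if (x+i)%50==0 else 5),(0,0,255),1)
    for j in range(0,h,10):
        cv2.line(c,(0,j*k),(12 if (y+j)%50==0 else 5,j*k),(0,0,255),1)
    return c
a=crop(t,110,210,65,80,6); b=crop(s,160,350,65*1+40,80,6)[:, :405]
b=crop(s,165,355,100,66,4)
H=480; b=cv2.copyMakeBorder(b,0,H-b.shape[0],0,0,cv2.BORDER_CONSTANT)
cv2.imwrite("pics/c1.png",np.hstack([a,b]))
a=crop(t,255,195,130,120,6)
cv2.imwrite("pics/c2.png",cv2.resize(a,None,fx=.8,fy=.8) if 0 else a[:600,:])
a=crop(s,305,150,80,165,1)
a=cv2.hconcat([crop(s,305,215,80,100,5),crop(t,390,120,80,100,5)])
cv2.imwrite("pics/c3.png",a)
for i in(1,2,3): print(cv2.imread(f"pics/c{i}.png").shape)
E
python3 - <<'E'
import cv2
im=cv2.imread("pics/c2.png");cv2.imwrite("pics/c2.png",im[:600,:780])
E
```

```text
(480, 790, 3)
(600, 780, 3)
(500, 800, 3)
```

View pics/c1.png

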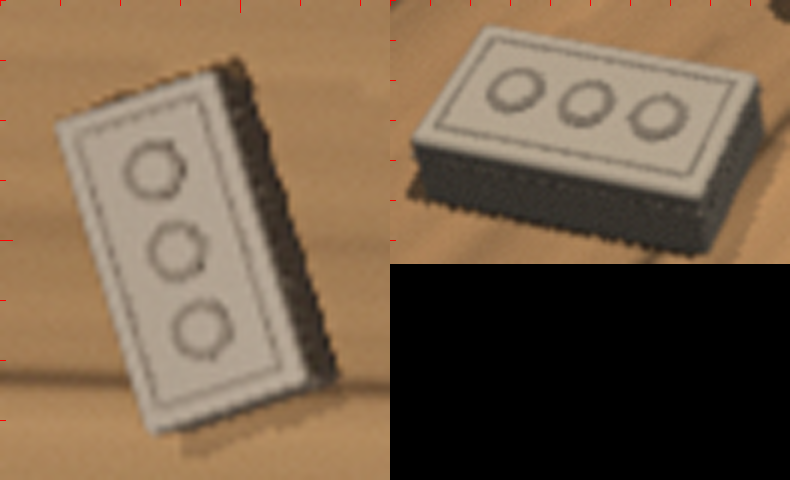

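View pics/c2.png

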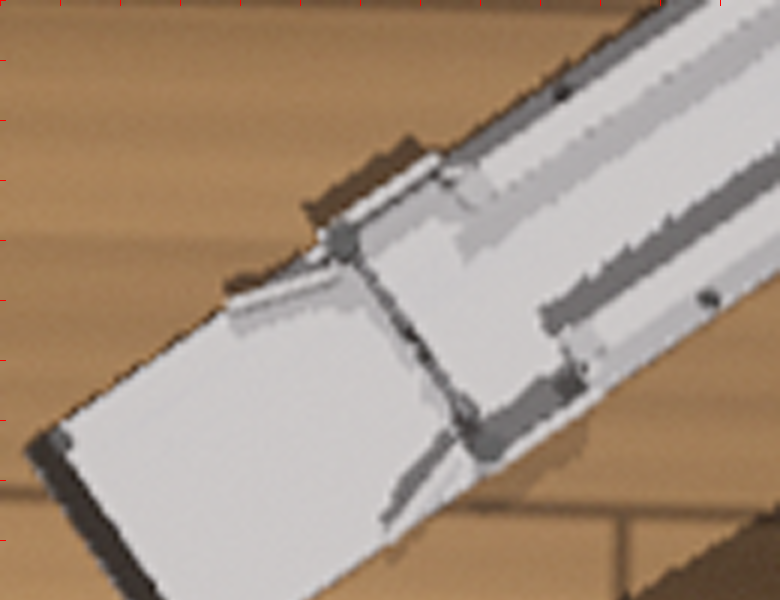

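View pics/c3.png

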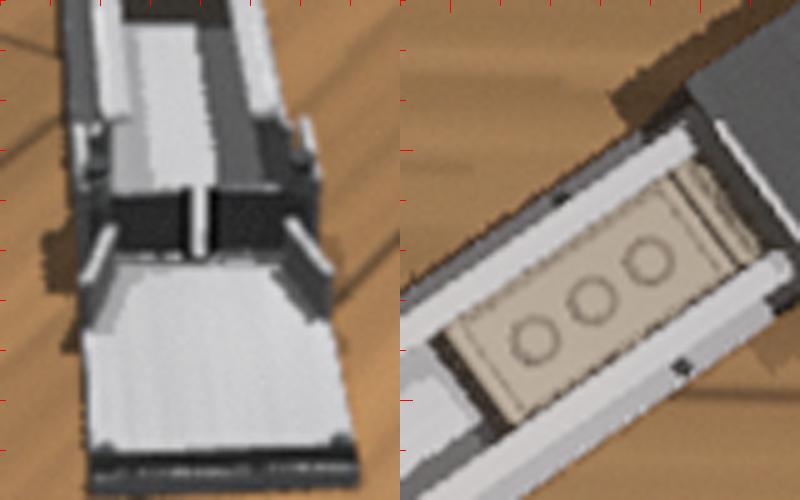

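```bash
cat > h.py <<'E'
import numpy as np, cv2
from rig import bot, imaging
M={n:imaging.camera_model(n) for n in("side","top")}
def proj(n,P):
    m=M[n];T=np.linalg.inv(np.array(m["T"]));p=np.atleast_2d(P)@T[:3,:3].T+T[:3,3]
    return np.c_[m["fx"]*p[:,0]/p[:,2]+m["cx"],m["fy"]*p[:,1]/p[:,2]+m["cy"]]
def ray(n,uv):
    m=M[n];T=np.array(m["T"]);d=T[:3,:3]@[(uv[0]-m["cx"])/m["fx"],(uv[1]-m["cy"])/m["fy"],1];return T[:3,3],d
def atz(n,uv,z):
    o,d=ray(n,uv);return o+d*(z-o[2])/d[2]
def tri(a,b):
    (o,d),(p,e)=ray("top",a),ray("side",b);s=np.linalg.lstsq(np.c_[d,-e],p-o,rcond=None)[0]
    return (o+s[0]*d+p+s[1]*e)/2,np.linalg.norm(o+s[0]*d-p-s[1]*e)
def pose(P,x,y,a):
    P=np.array(P,float)/1000;c,s=np.cos(a),np.sin(a);return np.c_[x+c*P[:,0]-s*P[:,1],y+s*P[:,0]+c*P[:,1],P[:,2]]
E
python3 - <<'E'
from h import *
from scipy.optimize import least_squares
np.set_printoptions(precision=4,suppress=True)
k=lambda p,o,s:(np.array(p)+.5)/s-.5+o
T=[k(p,(110,210),6) for p in[(57,125),(217,72),(307,380),(152,432)]]
S=[k((p[0]-390,p[1]),(165,355),4) for p in[(758,77),(701,197),(415,142),(487,27)]]
for i in range(4):
  print(atz("top",T[i],.036),[round(float(np.linalg.norm(proj("side",atz("top",T[i],.036))-s)),1) for s in S])
  j=min(range(4),key=lambda j:tri(T[i],S[j])[1]);print(tri(T[i],S[j]))
def fb(v):
  c=pose([(sx*60,sy*31,36) for sx,sy in[(1,1),(1,-1),(-1,-1),(-1,1)]],*v)
  return np.r_[(proj("top",c)-T).ravel(),*[[min(np.linalg.norm(q-s) for s in S)] for q in proj("side",c)]]
r=least_squares(fb,[.5,.4,.25]);print("box",r.x,fb(r.x))
c2=lambda *p:k(p,(255,195),6); c3s=lambda *p:k(p,(305,215),5); c3t=lambda x,y:k((x-400,y),(390,120),5)
F=[("side",(-140,52,12),c3s(90,450)),("side",(-140,-52,12),c3s(352,437)),("top",(-140,52,12),c2(62,428)),
("side",(0,0,50),c3s(199,188)),("top",(0,0,50),c2(410,333))]
B=[(c2(563,92),0,1),(c3t(562,200),1,1),(c2(710,298),0,-1),(c3t(683,367),1,-1)]
def ft(v):
  e=[proj(n,pose([P],*v[:3]))[0]-q for n,P,q in F]
  e+=[proj("top",pose([(v[3+i]*1e3,s*v[5]*1e3,20)],*v[:3]))[0]-q for q,i,s in B]
  return np.ravel(e)
r=least_squares(ft,[.48,.05,-.6,.1,.2,.05]);v=r.x[:3];print("track",r.x);print(ft(r.x).reshape(-1,2))
np.save("track.npy",v)
t=cv2.imread("pics/top0.png");s=cv2.imread("pics/side0.png")
segs=[[(-140,52,12),(-140,-52,12)],[(-140,52,12),(-48,52,12)],[(-140,-52,12),(-48,-52,12)],[(0,-44,50),(0,44,50)],
[(-47,49,38),(-7,37,38)],[(-47,-49,38),(-7,-37,38)],[(-6,48,58),(44,48,58)],[(-6,-48,58),(44,-48,58)],[(60,27,58),(400,27,58)],[(60,-27,58),(400,-27,58)],[(52,35,62),(52,-35,62)]]
out=[]
for n,im,(x,y,w,h) in(("top",t,(255,120,220,195)),("side",s,(300,180,90,135))):
  K=3 if n=="top" else 4
  c=cv2.resize(im[y:y+h,x:x+w],None,fx=K,fy=K,interpolation=cv2.INTER_CUBIC)
  for a in segs:
    q=((proj(n,pose(a,*v))-(x,y)+.5)*K).astype(int);cv2.line(c,tuple(map(int,q[0])),tuple(map(int,q[1])),(0,0,255),1)
  out.append(cv2.resize(c,None,fx=1,fy=1))
o=np.zeros((600,800,3),np.uint8);a=cv2.resize(out[0],(500,443));b=cv2.resize(out[1],(300,450));o[:443,:500]=a;o[:450,500:]=b
cv2.imwrite("pics/ov.png",o)
E
```

```text
[0.5754 0.4557 0.036 ] [87.7, 73.9, 1.9, 32.8]
(array([0.575 , 0.4564, 0.0332]), np.float64(0.0016671021036238974))
[0.5963 0.3986 0.036 ] [69.0, 69.3, 35.7, 1.9]
(array([0.5965, 0.3999, 0.0326]), np.float64(0.00024120045313447169))
[0.486  0.3598 0.036 ] [1.4, 34.2, 87.1, 68.2]
(array([0.4855, 0.3603, 0.0338]), np.float64(0.0010463721107981095))
[0.4658 0.4146 0.036 ] [31.8, 1.7, 72.2, 67.0]
(array([0.4654, 0.4154, 0.0334]), np.float64(0.0009264317873898514))
box [0.5296 0.4082 0.3512] [-1.0275  0.0305 -0.491  -0.1652  0.5785  0.9857 -1.0264  1.4757  1.9675
  1.6132  1.7251  0.4071]
track [ 0.5464  0.0019 -0.9377  0.0887  0.2871  0.046 ]
[[-0.3094  1.5938]
 [ 0.3566  2.229 ]
 [-3.0595  0.861 ]
 [-0.7411 -2.3518]
 [ 4.6496 -0.8598]
 [ 0.1889 -0.0056]
 [-0.1066 -0.1968]
 [-0.2571 -0.0939]
 [ 0.0436  0.1045]]
```

View pics/ov.png

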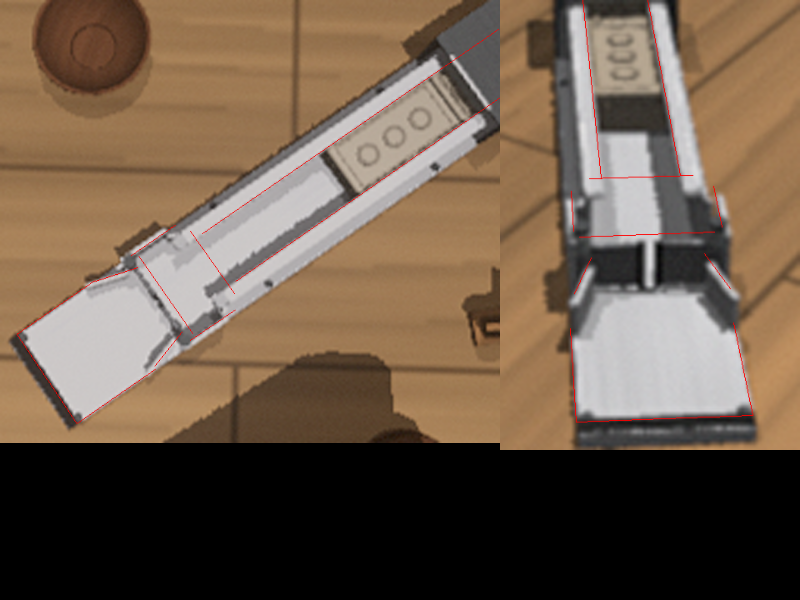

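Run:
```python
from h import *
from scipy.optimize import least_squares
np.set_printoptions(precision=4,suppress=True)
k=lambda p,o,s:(np.array(p)+.5)/s-.5+o
c2=lambda *p:k(p,(255,195),6); c3s=lambda *p:k(p,(305,215),5); c3t=lambda x,y:k((x-400,y),(390,120),5)
F=[("side",(-140,52,12),c3s(90,464)),("side",(-140,-52,12),c3s(357,455)),("top",(-140,52,12),c2(27,447)),
("side",(0,0,50),c3s(199,188)),("top",(0,0,50),c2(410,333))]
B=[(c2(563,92),0,1),(c3t(562,200),1,1),(c2(710,298),0,-1),(c3t(683,367),1,-1)]
print("tri apron",tri(F[2][2],F[0][2]),"flap",tri(F[4][2],F[3][2]))
def ft(v):
  e=[proj(n,pose([P],*v[:3]))[0]-q for n,P,q in F]
  e+=[proj("top",pose([(v[3+i]*1e3,s*v[5]*1e3,20)],*v[:3]))[0]-q for q,i,s in B]
  return np.ravel(e)
r=least_squares(ft,[.48,.05,-.6,.1,.2,.05]);v=r.x[:3];print("track",r.x);print(ft(r.x).reshape(-1,2))
np.save("track.npy",v)
R=lambda p:(np.array(p)[:2]-v[:2])@np.array([[np.cos(v[2]),-np.sin(v[2])],[np.sin(v[2]),np.cos(v[2])]])
# row near-face top edge (z~48): c3 top view
for p in[(440,332),(512,425)]: print("row",R(atz("top",c3t(*p),.048)))
for p in[(343,242),(487,443)]: print("pin z50",R(atz("top",c2(*p),.052)))
for p in[(225,298),(383,522)]: print("guide",R(atz("top",c2(*p),.038)))
for p in[(100,287),(330,290)]: print("guide side",R(atz("side",c3s(*p),.038)))
t=cv2.imread("pics/top0.png");s=cv2.imread("pics/side0.png")
segs=[[(-140,52,12),(-140,-52,12)],[(-140,52,12),(-48,52,12)],[(-140,-52,12),(-48,-52,12)],[(0,-44,50),(0,44,50)],
[(-47,49,38),(-7,37,38)],[(-47,-49,38),(-7,-37,38)],[(-6,48,58),(44,48,58)],[(-6,-48,58),(44,-48,58)],[(60,27,58),(400,27,58)],[(60,-27,58),(400,-27,58)]]
o=np.zeros((600,800,3),np.uint8)
for n,im,(x,y,w,h) in(("top",t,(255,195,130,120)),("side",s,(305,195,80,120))):
  K=4 if n=="top" else 3
  K=4
  c=cv2.resize(im[y:y+h,x:x+w],None,fx=K,fy=K,interpolation=cv2.INTER_CUBIC)
  for a in segs:
    q=((proj(n,pose(a,*v))-(x,y)+.5)*K-.5).round().astype(int);cv2.line(c,tuple(map(int,q[0])),tuple(map(int,q[1])),(0,0,255),1)
  if n=="top": o[:480,:520]=c
  else: o[:480,520:]=c[:,:280]
cv2.imwrite("pics/ov2.png",o)
```

```text
tri apron (array([0.5005, 0.1512, 0.0152]), np.float64(0.0006283817156571171)) flap (array([0.5422, 0.0105, 0.0504]), np.float64(0.004987518867344727))
track [ 0.5423  0.0078 -0.937   0.0959  0.2943  0.046 ]
[[-0.177   1.2106]
 [-0.1587  1.001 ]
 [ 0.0637 -0.4432]
 [-0.5344 -0.5257]
 [ 1.8368  1.0292]
 [ 0.1364 -0.0578]
 [-0.191  -0.2955]
 [-0.2869 -0.1602]
 [-0.0188 -0.0086]]
row [0.2083 0.026 ]
row [ 0.2102 -0.0244]
pin z50 [-0.0031  0.044 ]
pin z50 [-0.0018 -0.0433]
guide [-0.0491  0.0527]
guide [-0.048  -0.0455]
guide side [-0.0554  0.0439]
guide side [-0.0631 -0.0503]
```

View pics/ov2.png

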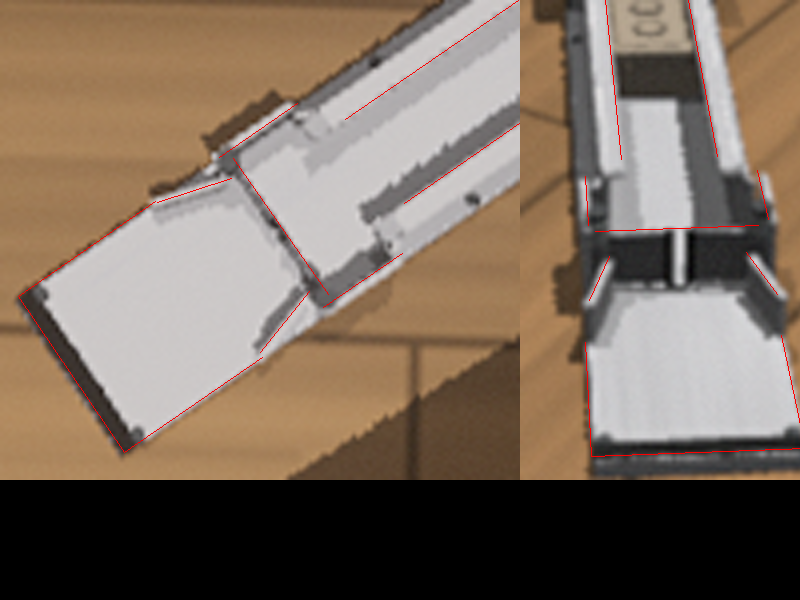

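Two views agree:
- **Box:** centre is about (0.530, 0.408), yaw 0.35 rad, top about 34–36 mm up.
- **Track:** the gate is at (0.542, 0.008), yaw -0.937 rad. The row's near face is about 209 mm past the gate.

I'll grip the box and lay it on the apron, then push its tail with closed fingers. First I move to a point above the box.

Emit:
drive_tool(deltas="87 40 20 40 0; 87 80 45 77 0; 87 120 65 77 0; 87 160 85 77 0; 87 197 106 77 0; 87 220 154 77 0; 87 240 200 77 0; 87 260 245 77 0; 87 280 290 77 0; 87 300 335 77 0; 87 320 380 77 0; 87 340 425 77 0")

```text
time_s: 1.3
position: [0.4935, -0.1788, 0.2993]
tcp_rot: [[0.97, 0.245, -0.0], [0.245, -0.97, 0.0], [-0.0, -0.0, -1.0]]
force: [0.7, -0.1, -0.7]
opening: 1.002
grasp_force: 0.0
```

Emit:
drive_tool(deltas="87 10 45 0 0; 87 18 94 0 0; 87 24 143 0 0; 87 28 192 0 0; 87 32 241 0 0; 87 34 290 0 0.03; 87 36 339 0 0.05; 87 37 388 0 0.07; 87 37 437 0 0.09; 87 37 486 0 0.103; 87 37 535 -20 0.103; 87 37 589 -60 0.103")

```text
time_s: 2.5
position: [0.5311, 0.3951, 0.2526]
tcp_rot: [[0.939, 0.345, 0.005], [0.345, -0.939, 0.003], [0.005, -0.001, -1.0]]
force: [0.5, -0.5, 0.5]
opening: 1.001
grasp_force: 0.0
```

Emit:
drive_tool(deltas="87 0 0 -40 0; 87 0 0 -80 0; 87 0 0 -120 0; 87 0 0 -160 0; 87 0 0 -180 0; 87 0 0 -180 0; 87 0 0 -180 0")

```text
time_s: 3.2
position: [0.5304, 0.3919, 0.0712]
tcp_rot: [[0.939, 0.344, -0.0], [0.344, -0.939, -0.0], [-0.0, 0.0, -1.0]]
force: [-0.2, 0.4, 0.1]
opening: 1.001
grasp_force: 0.0
```

Run:
```python
from h import *
o=[]
for n,(x,y) in(("top",(80,190)),("side",(140,300))):
    im=imaging.capture(n)[:,:,::-1]; o.append(cv2.resize(im[y:y+120,x:x+130],None,fx=3,fy=3,interpolation=cv2.INTER_CUBIC))
cv2.imwrite("pics/pre.png",np.hstack(o))
```

```text
(no output)
```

View pics/pre.png

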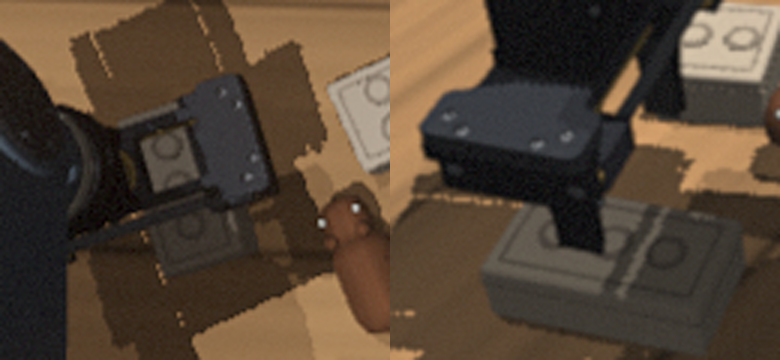

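Emit:
drive_tool(deltas="87 -1 16 0 0; 87 -1 16 -10 0; 87 -1 16 -30 0; 87 -1 16 -50 0; 87 -1 16 -61 0; 87 -1 16 -61 0; 87 -1 16 -61 0")

```text
time_s: 4.0
position: [0.5295, 0.4082, 0.0105]
tcp_rot: [[0.939, 0.344, 0.0], [0.344, -0.939, 0.0], [0.0, -0.0, -1.0]]
force: [0.6, 0.1, 1.4]
opening: 1.002
grasp_force: 0.0
```

Emit:
drive_tool(deltas="55 0 0 0 0; 55 0 0 0 0; 55 0 0 0 0; 55 0 0 0 0; 55 0 0 0 0; 55 0 0 0 0; 55 0 0 0 0; 55 0 0 0 0; 55 0 0 0 0; 55 0 0 0 0")

```text
time_s: 5.0
position: [0.5296, 0.408, 0.0108]
tcp_rot: [[0.939, 0.344, 0.001], [0.344, -0.939, 0.0], [0.001, 0.0, -1.0]]
force: [-0.7, -0.5, 4.9]
opening: 0.711
grasp_force: 30.0
```

Emit:
drive_tool(deltas="55 0 0 5 0; 55 0 0 15 0; 55 0 0 35 0; 55 0 0 60 0; 55 0 0 90 0; 55 0 0 120 0; 55 0 0 140 0; 55 0 0 140 0")

```text
time_s: 5.8
position: [0.5311, 0.409, 0.1537]
tcp_rot: [[0.939, 0.344, 0.006], [0.344, -0.939, 0.003], [0.007, -0.001, -1.0]]
force: [0.6, 1.0, -3.7]
opening: 0.711
grasp_force: 30.0
```

Emit:
drive_tool(deltas="55 -3 -30 0 -0.05; 55 -7 -70 0 -0.15; 55 -11 -110 0 -0.27; 55 -15 -150 0 -0.4; 55 -19 -190 0 -0.53; 55 -23 -230 0 -0.66; 55 -27 -270 0 -0.79; 55 -31 -305 0 -0.92; 55 -34 -330 0 -1.05; 55 -35 -336 0 -1.18; 55 -35 -336 0 -1.288; 55 -35 -336 0 -1.288")

```text
time_s: 7.0
position: [0.4932, 0.0715, 0.1491]
tcp_rot: [[0.591, -0.807, -0.003], [-0.807, -0.591, 0.0], [-0.002, 0.002, -1.0]]
force: [0.5, 0.5, -4.0]
opening: 0.712
grasp_force: 30.0
```

Emit:
drive_tool(deltas="55 0 0 0 0; 55 0 0 0 0; 55 0 0 0 0; 55 0 0 0 0")

```text
time_s: 7.4
position: [0.4943, 0.0722, 0.1502]
tcp_rot: [[0.593, -0.805, -0.0], [-0.805, -0.593, -0.0], [-0.0, 0.0, -1.0]]
force: [0.3, -0.2, -3.8]
opening: 0.711
grasp_force: 30.0
```

Emit:
drive_tool(deltas="55 0 0 -30 0; 55 0 0 -60 0; 55 0 0 -80 0; 55 0 0 -85 0; 55 0 0 -85 0; 55 0 0 -85 0")

```text
time_s: 8.0
position: [0.4953, 0.0719, 0.0661]
tcp_rot: [[0.592, -0.806, 0.002], [-0.806, -0.592, -0.0], [0.001, -0.002, -1.0]]
force: [0.0, 0.3, -4.2]
opening: 0.706
grasp_force: 30.0
```

Run:
```python
from h import *
v=np.load("track.npy"); o=[]
p=np.array(bot.read_state()["position"]); print(p)
segs=[[(-140,52,12),(-140,-52,12)],[(-47,49,38),(-7,37,38)],[(-47,-49,38),(-7,-37,38)]]
b=p[2]*1e3+25.5; c=[(-140,31),(-20,31),(-20,-31),(-140,-31)]
segs+=[[(*c[i],b),(*c[(i+1)%4],b)] for i in range(4)]
for n,(x,y) in(("top",(250,190)),("side",(290,200))):
    im=imaging.capture(n)[:,:,::-1]; q=cv2.resize(im[y:y+150,x:x+100],None,fx=4,fy=4,interpolation=cv2.INTER_CUBIC)
    for a in segs:
        r=((proj(n,pose(a,*v))-(x,y)+.5)*4).round().astype(int);cv2.line(q,tuple(map(int,r[0])),tuple(map(int,r[1])),(0,0,255),1)
    o.append(q)
cv2.imwrite("pics/lay.png",np.hstack(o))
```

```text
[0.49527634 0.07190218 0.06609023]
```

View pics/lay.png

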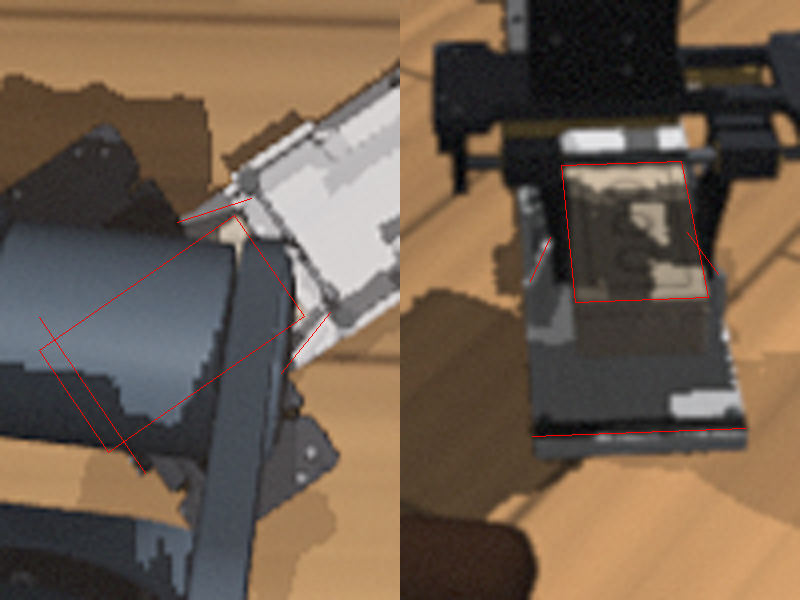

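The side view shows the held box lining up with the predicted outline (crop (565–708, 162–302)), centred between the guides. I'll lower it now.

Emit:
drive_tool(deltas="55 0 0 -15 0; 55 0 0 -30 0; 55 0 0 -37 0; 55 0 0 -40 0; 55 0 0 -41 0; 55 0 0 -41 0; 55 0 0 -41 0")

```text
time_s: 8.8
position: [0.4948, 0.0719, 0.0248]
tcp_rot: [[0.592, -0.806, 0.001], [-0.806, -0.592, -0.0], [0.001, -0.001, -1.0]]
force: [-0.3, 0.3, -4.0]
opening: 0.711
grasp_force: 30.0
```

Emit:
drive_tool(deltas="55 0 0 -1 0; 55 0 0 -2 0; 55 0 0 -2 0; 55 0 0 -2 0")

```text
time_s: 9.2
position: [0.4946, 0.0719, 0.0228]
tcp_rot: [[0.592, -0.806, 0.001], [-0.806, -0.592, -0.0], [0.001, -0.001, -1.0]]
force: [-0.4, 0.0, 2.4]
opening: 0.71
grasp_force: 30.0
```

Emit:
drive_tool(deltas="87 0 0 0 0; 87 0 0 0 0; 87 0 0 0 0; 87 0 0 0 0; 87 0 0 0 0; 87 0 0 10 0; 87 0 0 30 0; 87 0 0 50 0; 87 0 0 70 0; 87 0 0 70 0; 0 0 0 70 0; 0 0 0 70 0")

```text
time_s: 10.4
position: [0.4937, 0.0719, 0.0918]
tcp_rot: [[0.592, -0.806, -0.001], [-0.806, -0.592, 0.0], [-0.001, 0.001, -1.0]]
force: [0.8, -0.1, -1.0]
opening: 0.895
grasp_force: 0.0
```

Run:
```python
from h import *
s=bot.read_state();print(np.round(s["joint_positions"],2),s["opening"],s["position"])
v=np.load("track.npy"); o=[]
segs=[[(-47,49,38),(-7,37,38)],[(-47,-49,38),(-7,-37,38)]]
c=[(-140,31),(-20,31),(-20,-31),(-140,-31)]
segs+=[[(*c[i],48),(*c[(i+1)%4],48)] for i in range(4)]
for n,(x,y) in(("side",(290,200)),):
    im=imaging.capture(n)[:,:,::-1]; q=cv2.resize(im[y:y+120,x:x+110],None,fx=4,fy=4,interpolation=cv2.INTER_CUBIC)
    for a in segs:
        r=((proj(n,pose(a,*v))-(x,y)+.5)*4).round().astype(int);cv2.line(q,tuple(map(int,r[0])),tuple(map(int,r[1])),(0,0,255),1)
cv2.imwrite("pics/laid.png",q)
```

```text
[ -4.56  32.75 106.58   0.    40.74 139.13] 0.8949072823512647 [0.49369856 0.07193797 0.09180754]
```

View pics/laid.png

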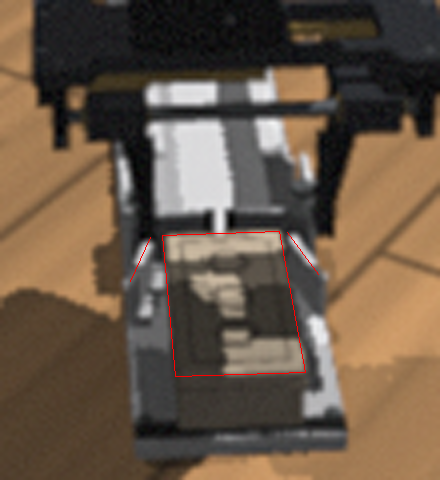

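Emit:
drive_tool(deltas="0 -15 20 0 0; 0 -30 41 0 0; 0 -45 61 0 0; 0 -49 66 0 0; 0 -49 66 0 0; 0 -49 66 0 0; 0 -49 66 -25 0; 0 -49 66 -50 0; 0 -49 66 -66 0; 0 -49 66 -66 0; 0 -49 66 -66 0")

```text
time_s: 11.55
position: [0.4461, 0.1373, 0.0262]
tcp_rot: [[0.591, -0.807, 0.0], [-0.807, -0.591, -0.0], [0.0, -0.0, -1.0]]
force: [1.0, 1.0, 1.4]
opening: 0.005
grasp_force: 0.0
```

```bash
cat > tr.py <<'E'
from h import *
v=np.load("track.npy");s=bot.read_state();c,n=np.cos(v[2]),np.sin(v[2]);R=np.array([[c,n],[-n,c]])
print(s["time_s"],"track xy mm",(R@(np.array(s["position"])[:2]-v[:2])*1e3).round(1),"z",round(s["position"][2]*1e3,1),"F",(R@np.array(s["force"])[:2]).round(1),"open",round(s["opening"],3),"j",np.round(s["joint_positions"],1))
E
python3 tr.py
```

```text
11.55 track xy mm [-161.3   -0.8] z 26.2 F [-0.2  1.4] open 0.005 j [  3.3  39.  113.   -0.   28.  147.1]
```

Emit:
drive_tool(deltas="0 3 -2.7 0 0; 0 5.4 -6 0 0; 0 7.7 -9.2 0 0; 0 10.1 -12.4 0 0; 0 12.5 -15.6 0 0; 0 14.8 -18.8 0 0; 0 17.2 -22.1 0 0; 0 19.6 -25.3 0 0; 0 21.9 -28.5 0 0; 0 24.3 -31.7 0 0")

```text
time_s: 12.55
position: [0.4665, 0.1072, 0.0263]
tcp_rot: [[0.591, -0.806, -0.006], [-0.806, -0.591, 0.002], [-0.005, 0.004, -1.0]]
force: [-5.8, 9.3, 8.1]
opening: 0.008
grasp_force: 5.8
```

```bash
python3 tr.py
```

```text
12.55 track xy mm [-125.    -2.2] z 26.3 F [-10.9   0.8] open 0.008 j [ -0.5  39.4 111.    0.2  30.  143.1]
```

Emit:
drive_tool(deltas="0 0 0 0 0; 0 0 0 0 0")

```text
time_s: 12.75
position: [0.467, 0.1067, 0.0263]
tcp_rot: [[0.592, -0.806, -0.005], [-0.806, -0.592, 0.001], [-0.004, 0.004, -1.0]]
force: [-6.0, 6.8, 6.4]
opening: 0.007
grasp_force: 3.9
```

```bash
python3 tr.py
```

```text
12.75 track xy mm [-124.3   -2. ] z 26.3 F [-9.1 -0.8] open 0.007 j [-6.000e-01  3.940e+01  1.110e+02  1.000e-01  2.990e+01  1.431e+02]
```

Emit:
drive_tool(deltas="0 1.2 -0.3 0 0; 0 2.4 -1.5 0 0; 0 3 -2.4 0 0; 0 3.6 -3.2 0 0")

```text
time_s: 13.15
position: [0.4697, 0.104, 0.0262]
tcp_rot: [[0.591, -0.806, -0.007], [-0.806, -0.592, 0.001], [-0.005, 0.005, -1.0]]
force: [-6.1, 9.1, 8.0]
opening: 0.006
grasp_force: 5.1
```

```bash
python3 tr.py
```

```text
13.15 track xy mm [-120.5   -1.5] z 26.2 F [-10.9   0.4] open 0.006 j [-9.000e-01  3.950e+01  1.106e+02  1.000e-01  3.030e+01  1.427e+02]
```

Emit:
drive_tool(deltas="0 -3 4 0 0; 0 -4.7 6.4 0 0; 0 -4.7 6.4 -4 0; 0 -4.7 6.4 -8 0; 0 -4.7 6.4 -8 0; 0 -4.7 6.4 -8 0")

```text
time_s: 13.75
position: [0.4687, 0.1092, 0.018]
tcp_rot: [[0.592, -0.806, -0.0], [-0.806, -0.592, -0.0], [-0.0, 0.0, -1.0]]
force: [-0.1, 0.5, -0.1]
opening: 0.003
grasp_force: 0.0
```

```bash
python3 tr.py
python3 - <<'E'
from h import *
print(np.round(bot.read_state()["force"],1))
E
```

```text
13.75 track xy mm [-125.3    0.8] z 18.0 F [-0.5  0.2] open 0.003 j [ -0.2  40.4 111.   -0.   28.6 143.5]
[-0.1  0.5 -0.1]
```

Emit:
drive_tool(deltas="0 1.2 -1.6 0 0; 0 2.4 -3.2 0 0; 0 3.6 -4.8 0 0; 0 4.7 -6.4 0 0; 0 5.9 -8.1 0 0; 0 7 -9.8 0 0")

```text
time_s: 14.35
position: [0.4725, 0.1008, 0.0184]
tcp_rot: [[0.592, -0.806, -0.006], [-0.806, -0.592, 0.002], [-0.005, 0.004, -1.0]]
force: [-3.6, 7.3, 4.7]
opening: 0.005
grasp_force: 4.1
```

```bash
python3 tr.py
```

```text
14.35 track xy mm [-116.3   -1.1] z 18.4 F [-8.   1.4] open 0.005 j [ -1.3  40.4 110.5   0.2  29.4 142.3]
```

Emit:
drive_tool(deltas="0 1.2 -1.6 0 0; 0 2.4 -3.2 0 0; 0 3.6 -4.8 0 0; 0 4.7 -6.4 0 0; 0 5.9 -8.1 0 0; 0 7.1 -9.7 0 0; 0 8.3 -11.3 0 0; 0 9.5 -12.9 0 0")

```text
time_s: 15.15
position: [0.4823, 0.0877, 0.0184]
tcp_rot: [[0.592, -0.806, -0.005], [-0.806, -0.592, 0.001], [-0.004, 0.003, -1.0]]
force: [-4.0, 6.6, 3.0]
opening: 0.004
grasp_force: 3.3
```

```bash
python3 tr.py
```

```text
15.15 track xy mm [-99.9  -1. ] z 18.4 F [-7.7  0.6] open 0.004 j [-2.800e+00  4.060e+01  1.095e+02  1.000e-01  3.020e+01  1.408e+02]
```

Emit:
drive_tool(deltas="0 2.2 -2.1 0 0; 0 4 -4.5 0 0; 0 5.7 -6.9 0 0; 0 7.5 -9.3 0 0; 0 9.3 -11.7 0 0; 0 11.1 -14.1 0 0; 0 12.8 -16.6 0 0; 0 14.6 -19 0 0")

```text
time_s: 15.95
position: [0.4973, 0.0685, 0.0184]
tcp_rot: [[0.592, -0.806, -0.005], [-0.806, -0.592, 0.001], [-0.004, 0.003, -1.0]]
force: [-2.6, 4.8, 3.7]
opening: 0.006
grasp_force: 2.7
```

```bash
python3 tr.py
```

```text
15.95 track xy mm [-75.6  -0.2] z 18.4 F [-5.4  0.7] open 0.006 j [-5.000e+00  4.100e+01  1.078e+02  1.000e-01  3.150e+01  1.387e+02]
```

Emit:
drive_tool(deltas="0 1.2 -1.6 0 0; 0 2.4 -3.2 0 0; 0 3.6 -4.8 0 0; 0 4.7 -6.4 0 0; 0 5.9 -8.1 0 0; 0 7.1 -9.7 0 0")

```text
time_s: 16.55
position: [0.5045, 0.0588, 0.0184]
tcp_rot: [[0.592, -0.806, -0.004], [-0.806, -0.592, 0.001], [-0.004, 0.003, -1.0]]
force: [-3.1, 5.0, 4.4]
opening: 0.004
grasp_force: 2.8
```

```bash
python3 tr.py
```

```text
16.55 track xy mm [-63.5  -0.2] z 18.4 F [-5.8  0.5] open 0.004 j [-6.000e+00  4.120e+01  1.070e+02  1.000e-01  3.210e+01  1.376e+02]
```

Emit:
drive_tool(deltas="0 2.4 -3.2 0 0; 0 4.7 -6.4 0 0; 0 7.1 -9.7 0 0; 0 9.5 -12.9 0 0; 0 11.8 -16.1 0 0; 0 14.2 -19.3 0 0; 0 16.6 -22.6 0 0; 0 18.9 -25.8 0 0; 0 21.3 -29 0 0; 0 23.7 -32.2 0 0")

```text
time_s: 17.55
position: [0.528, 0.0269, 0.0184]
tcp_rot: [[0.592, -0.806, -0.005], [-0.806, -0.592, 0.002], [-0.004, 0.003, -1.0]]
force: [-3.7, 4.6, 4.3]
opening: 0.007
grasp_force: 2.9
```

```bash
python3 tr.py
```

```text
17.55 track xy mm [-23.8  -0.2] z 18.4 F [-5.9 -0.3] open 0.007 j [-9.200e+00  4.190e+01  1.039e+02  1.000e-01  3.450e+01  1.344e+02]
```

Emit:
drive_tool(deltas="0 2.4 -3.2 0 0; 0 4.7 -6.4 0 0; 0 7.1 -9.7 0 0; 0 9.5 -12.9 0 0; 0 11.8 -16.1 0 0; 0 14.2 -19.3 0 0; 0 16.6 -22.6 0 0; 0 18.9 -25.8 0 0; 0 21.3 -29 0 0; 0 23.7 -32.2 0 0; 0 26 -35.5 0 0")

```text
time_s: 18.65
position: [0.5539, -0.0084, 0.0184]
tcp_rot: [[0.592, -0.806, -0.005], [-0.806, -0.592, 0.002], [-0.005, 0.003, -1.0]]
force: [-2.6, 4.9, 4.0]
opening: 0.005
grasp_force: 2.9
```

Emit:
drive_tool(deltas="0 2.4 -3.2 0 0; 0 4.7 -6.4 0 0; 0 7.1 -9.7 0 0; 0 9.5 -12.9 0 0; 0 11.8 -16.1 0 0; 0 14.2 -19.3 0 0; 0 16.6 -22.6 0 0; 0 18.9 -25.8 0 0; 0 21.3 -29 0 0")

```text
time_s: 19.55
position: [0.5779, -0.039, 0.0183]
tcp_rot: [[0.592, -0.806, -0.0], [-0.806, -0.592, 0.0], [-0.0, 0.0, -1.0]]
force: [-1.3, 2.5, 2.1]
opening: 0.008
grasp_force: 1.8
```

```bash
python3 tr.py
```

```text
19.55 track xy mm [58.8  1. ] z 18.3 F [-2.8  0.4] open 0.008 j [-14.9  43.8  96.6   0.   39.5 128.8]
```

Emit:
drive_tool(deltas="0 1.2 -1.6 0 0; 0 2.4 -3.2 0 0; 0 3.6 -4.8 0 0; 0 4.7 -6.4 0 0; 0 5.9 -8.1 0 0")

```text
time_s: 20.05
position: [0.5837, -0.0469, 0.0183]
tcp_rot: [[0.592, -0.806, -0.0], [-0.806, -0.592, -0.0], [-0.0, 0.0, -1.0]]
force: [-2.5, 2.8, 1.2]
opening: 0.005
grasp_force: 1.6
```

Emit:
drive_tool(deltas="0 0.6 -0.8 0 0; 0 1.2 -1.6 0 0; 0 1.8 -2.4 0 0")

```text
time_s: 20.35
position: [0.5854, -0.0492, 0.0183]
tcp_rot: [[0.592, -0.806, -0.0], [-0.806, -0.592, 0.0], [-0.0, 0.0, -1.0]]
force: [-1.9, 2.8, 2.7]
opening: 0.003
grasp_force: 1.5
```

```bash
python3 tr.py
```

```text
20.35 track xy mm [71.5  1. ] z 18.3 F [-3.4  0.1] open 0.003 j [-15.7  44.2  95.4   0.   40.4 128. ]
```

Emit:
drive_tool(deltas="0 0.6 -0.8 0 0; 0 1.2 -1.6 0 0; 0 1.8 -2.4 0 0")

```text
time_s: 20.65
position: [0.5873, -0.0517, 0.0183]
tcp_rot: [[0.592, -0.806, 0.0], [-0.806, -0.592, -0.0], [0.0, -0.0, -1.0]]
force: [-0.6, 3.0, 1.2]
opening: 0.004
grasp_force: 1.5
```

Emit:
drive_tool(deltas="0 0.6 -0.8 0 0; 0 1.2 -1.6 0 0")

```text
time_s: 20.85
position: [0.5885, -0.0533, 0.0183]
tcp_rot: [[0.592, -0.806, 0.0], [-0.806, -0.592, -0.0], [0.0, 0.0, -1.0]]
force: [-0.7, 2.1, 0.3]
opening: 0.001
grasp_force: 1.4
```

Emit:
drive_tool(deltas="0 0.6 -0.8 0 0; 0 1.2 -1.6 0 0")

```text
time_s: 21.05
position: [0.5897, -0.0549, 0.0183]
tcp_rot: [[0.592, -0.806, 0.0], [-0.806, -0.592, -0.0], [0.0, 0.0, -1.0]]
force: [-2.0, 3.3, 0.6]
opening: 0.008
grasp_force: 1.4
```

Emit:
drive_tool(deltas="0 0.6 -0.8 0 0; 0 0.6 -0.8 0 0")

```text
time_s: 21.25
position: [0.5901, -0.0554, 0.0183]
tcp_rot: [[0.592, -0.806, -0.0], [-0.806, -0.592, 0.0], [-0.001, 0.0, -1.0]]
force: [-2.5, 3.4, 0.8]
opening: 0.005
grasp_force: 1.8
```

Emit:
drive_tool(deltas="0 0.6 -0.8 0 0; 0 0.6 -0.8 0 0")

```text
time_s: 21.45
position: [0.59, -0.0555, 0.0183]
tcp_rot: [[0.592, -0.806, -0.002], [-0.806, -0.592, 0.001], [-0.002, 0.001, -1.0]]
force: [-2.6, 4.9, 2.9]
opening: 0.006
grasp_force: 2.9
```

Emit:
drive_tool(deltas="0 0.6 -0.8 0 0; 0 0.6 -0.8 0 0")

```text
time_s: 21.65
position: [0.5899, -0.0556, 0.0183]
tcp_rot: [[0.592, -0.806, -0.003], [-0.806, -0.592, 0.002], [-0.004, 0.001, -1.0]]
force: [-2.9, 7.0, 4.2]
opening: 0.005
grasp_force: 3.8
```

Emit:
drive_tool(deltas="0 0.6 -0.8 0 0; 0 0.6 -0.8 0 0")

```text
time_s: 21.85
position: [0.5898, -0.0556, 0.0183]
tcp_rot: [[0.592, -0.806, -0.005], [-0.806, -0.592, 0.003], [-0.005, 0.002, -1.0]]
force: [-4.1, 8.8, 5.2]
opening: 0.008
grasp_force: 4.8
```

Emit:
drive_tool(deltas="0 0.6 -0.8 0 0; 0 0.6 -0.8 0 0; 0 0.6 -0.8 0 0; 0 0.6 -0.8 0 0; 0 0.6 -0.8 0 0")

```text
time_s: 22.35
position: [0.5897, -0.0557, 0.0183]
tcp_rot: [[0.592, -0.806, -0.006], [-0.806, -0.592, 0.004], [-0.007, 0.002, -1.0]]
force: [-4.4, 9.8, 6.4]
opening: 0.009
grasp_force: 5.7
```

The box has stopped dead 79 mm in, where I measured the row to be, and it was pressed with about 11 N for half a second. I'll back off a few mm and lift out through the slot.

Emit:
drive_tool(deltas="0 -2.5 3.5 0 0; 0 -5 7 0 0; 0 -6 8 0 0; 0 -6 8 0 0; 0 -6 8 10 0; 0 -6 8 30 0; 0 -6 8 60 0; 0 -6 8 100 0; 0 -6 8 140 0; 0 -6 8 180 0; 0 -6 8 210 0; 0 -6 8 210 0")

```text
time_s: 23.55
position: [0.5901, -0.052, 0.2344]
tcp_rot: [[0.592, -0.806, 0.012], [-0.806, -0.592, -0.004], [0.01, -0.008, -1.0]]
force: [1.3, -0.8, -0.3]
opening: 0.007
grasp_force: 0.0
```

Emit:
drive_tool(deltas="0 -10 -40 20 0; 0 -20 -80 40 0; 0 -30 -120 40 0; 0 -40 -160 40 0; 0 -50 -200 40 0; 0 -60 -240 40 0; 0 -60 -240 40 0; 0 -60 -240 40 0; 0 -60 -240 40 0")

```text
time_s: 24.45
position: [0.5263, -0.2898, 0.2678]
tcp_rot: [[0.592, -0.806, -0.001], [-0.806, -0.592, 0.001], [-0.002, -0.0, -1.0]]
force: [-0.4, 0.5, -0.0]
opening: 0.006
grasp_force: 0.0
```

```bash
python3 tr.py
python3 - <<'E'
from h import *
a={n:cv2.imread(f"pics/{n}0.png") for n in("side","top")}
v=np.load("track.npy")
for n in a:
    im=imaging.capture(n)[:,:,::-1]; cv2.imwrite(f"pics/{n}1.png",im)
    g=cv2.absdiff(im,a[n]).max(2)
    # flap faces: difference from the shut state; tops along gate line
    d=[]
    for y in range(-40,41,8):
        for z in((46,30) if n=="side" else (50,)):
            u=proj(n,pose([(0,y,z)],*v))[0].round().astype(int); d.append(int(g[u[1],u[0]]))
    print(n,"gate diff",d)
    for name,uv in dict(square=(210,226),hippo=(203,277),egg=(230,155),bowl=(295,136),giraffe=(490,262),jar=(433,329),mortar=(505,322)).items():
        if n=="top":
            x,y=uv; print(name,round(float((g[y-20:y+20,x-20:x+20]>60).mean()),3),end="; ")
# near end/far end of loaded box: brightness profile along mid line at z=48
im=cv2.imread("pics/top1.png"); 
print("\n",[(x,im[tuple(proj("top",pose([(x,12,48)],*v))[0].round().astype(int)[::-1])].tolist()) for x in range(70,240,8)])
E
```

```text
24.45 track xy mm [ 230.3 -189. ] z 267.8 F [-0.6  0. ] open 0.006 j [-39.5  25.7  82.6   0.   71.9 104.2]
side gate diff [7, 61, 34, 7, 22, 1, 17, 3, 8, 5, 99, 104, 15, 3, 8, 2, 6, 4, 7, 7, 4, 10]
top gate diff [29, 20, 56, 56, 67, 40, 2, 5, 7, 7, 2]
square 0.0; hippo 0.0; egg 0.0; bowl 0.0; giraffe 0.107; jar 0.134; mortar 0.09; 
 [(70, [210, 209, 212]), (78, [210, 210, 213]), (86, [122, 123, 128]), (94, [172, 188, 200]), (102, [170, 186, 198]), (110, [168, 183, 196]), (118, [169, 185, 198]), (126, [170, 186, 199]), (134, [174, 191, 204]), (142, [85, 98, 109]), (150, [88, 98, 109]), (158, [88, 98, 110]), (166, [90, 100, 109]), (174, [89, 99, 109]), (182, [90, 100, 112]), (190, [90, 100, 112]), (198, [88, 98, 110]), (206, [86, 97, 107]), (214, [89, 100, 110]), (222, [90, 101, 110]), (230, [91, 102, 111]), (238, [86, 98, 109])]
```

Emit:
drive_tool(deltas="0 -20 -40 10 0; 0 -55 -75 10 0; 0 -95 -110 10 0; 0 -135 -140 10 0; 0 -170 -170 10 0.1; 0 -205 -200 10 0.2; 0 -240 -225 10 0.3; 0 -280 -250 10 0.4; 0 -320 -280 10 0.5; 0 -350 -300 0 0.6; 0 -373 -316 -20 0.7; 0 -373 -316 -45 0.8")

```text
time_s: 25.75
position: [0.1513, -0.6099, 0.2239]
tcp_rot: [[0.991, -0.135, -0.001], [-0.135, -0.991, -0.005], [-0.0, 0.006, -1.0]]
force: [0.4, -0.6, 0.2]
opening: 0.005
grasp_force: 0.0
```

Emit:
drive_tool(deltas="0 0 0 0 0.1; 0 0 0 0 0.2; 0 0 0 0 0.3; 0 0 0 0 0.39; 0 0 0 0 0.39; 0 0 0 0 0.39")

```text
time_s: 26.35
position: [0.1546, -0.6064, 0.2234]
tcp_rot: [[0.968, 0.25, 0.0], [0.25, -0.968, -0.0], [0.0, 0.0, -1.0]]
force: [-0.1, 0.3, -0.7]
opening: 0.005
grasp_force: 0.0
```

```bash
python3 tr.py
python3 - <<'E'
from h import *
a={n:cv2.imread(f"pics/{n}0.png") for n in("side","top")}
v=np.load("track.npy")
for n in a:
    im=imaging.capture(n)[:,:,::-1]; cv2.imwrite(f"pics/{n}2.png",im)
    g=cv2.absdiff(im,a[n]).max(2)
    print(n,[[int(g[tuple(proj(n,pose([(0,y,z)],*v))[0].round().astype(int)[::-1])]) for y in range(-40,41,8)] for z in(50,44,36,28,20)])
    if n=="top":
      for name,(x,y) in dict(square=(210,226),hippo=(203,277),egg=(230,155),bowl=(295,136),giraffe=(490,262),jar=(433,329),mortar=(505,322)).items():
        print(name,round(float((g[y-20:y+20,x-20:x+20]>60).mean()),3),end="; ")
    m=(g>40).astype(np.uint8)
    c,_=cv2.findContours(cv2.morphologyEx(m,cv2.MORPH_OPEN,np.ones((3,3))),0,2)
    print([cv2.boundingRect(q) for q in c if cv2.contourArea(q)>15])
E
```

```text
26.35 track xy mm [ 265.3 -676.1] z 223.4 F [-0.3  0.1] open 0.005 j [-85.9  30.2  81.9   0.   67.8 -10.4]
side [[3, 1, 2, 2, 2, 0, 2, 1, 2, 1, 2], [3, 2, 3, 4, 13, 4, 5, 4, 1, 2, 2], [2, 6, 1, 3, 3, 2, 5, 1, 3, 3, 1], [1, 2, 3, 4, 4, 1, 6, 3, 1, 4, 2], [3, 6, 7, 2, 8, 2, 4, 3, 3, 5, 2]]
[(169, 366, 89, 54), (327, 208, 28, 37), (608, 108, 18, 25)]
top [[2, 3, 2, 3, 2, 2, 1, 1, 3, 2, 2], [3, 3, 2, 3, 2, 2, 1, 1, 3, 2, 2], [3, 3, 3, 1, 2, 2, 1, 1, 3, 2, 2], [3, 3, 3, 1, 3, 1, 3, 1, 2, 3, 2], [3, 3, 3, 1, 3, 1, 3, 1, 2, 3, 1]]
square 0.0; hippo 0.0; egg 0.0; bowl 0.0; giraffe 0.0; jar 0.0; mortar 0.0; [(586, 452, 12, 5), (629, 422, 6, 9), (355, 222, 9, 12), (120, 220, 46, 61), (365, 188, 46, 48)]
```

The gate pixels match the shut state in both views. The only other changes in the scene are the box gone from the counter and now sitting against the row, so I'm handing in.

```bash
python3 -c "
from rig import bot
print(bot.hand_in())"
```

```text
the job is handed in; nothing more can be done
None
```

The soapstone box is in the track, butted against the row and pressed home at about 11 N; the flaps are shut behind it, the other goods have not moved, and the job was handed in at about 26 s.

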